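# Reset the contour gauge

## Task

Reset the contour gauge that stands on the board: with closed fingertips, work gently along the top of its row of steel leaves, from the end with the round clamp knob to the other end, pressing the leaves down as you go until every one is fully home. Leave the gauge standing where it is, do not grip or lift it or draw leaves out, and leave the small things around it alone.

Things in the scene. Friction and masses are not known exactly. Their poses are not given: they have to be found in the camera images.
- gauge: Contour gauge: black foot 60 x 150 x 10 mm, on it, on rubber buffers that give 1 mm per 12 N pressed, an upright aluminium bar 30 mm thick, 124 mm long, its top 50 mm above the origin, with a row of eight steel leaves out of its top. Loose, 0.9 kg, on a grey stained board whose top is at z = 23.5 mm. Origin: centre of the foot's underside; x across the row, y along it (+y to the knob), z up.
- row_start (a point): Where the top centre of leaf 0, the leaf next to the knob, is when home: x 0, y +49, z 55 mm in the gauge's frame. Leaf i (0 to 7) is centred 14 i mm from here toward row_end; each is 9.5 mm thick, 13 mm wide along the row (four thin plates side by side), flat topped.
- row_end (a point): Where the top centre of leaf 7, the leaf farthest from the knob, is when home: x 0, y -49, z 55 mm in the gauge's frame.
- knob (a point): Centre of the black round clamp knob (26 mm across, 14 mm long) on a short stud at the +y end of the bar, at x 0, y +79, z 30 mm in the gauge's frame. It marks the end to start from and is not used.
- leaf0 (a joint): How far leaf 0 of the gauge (next to the knob) sticks out, in m: 0 fully home (its top then 5 mm above the bar), 0.005 to 0.014 at the start, 0.018 fully drawn out. It slides straight up and down, resists with about 1.5 N, stays where it is left and meets a stop at 0.
- leaf1 (a joint): How far leaf 1 of the gauge sticks out, in m: 0 fully home (its top then 5 mm above the bar), 0.005 to 0.014 at the start, 0.018 fully drawn out. It slides straight up and down, resists with about 1.5 N, stays where it is left and meets a stop at 0.
- leaf2 (a joint): How far leaf 2 of the gauge sticks out, in m: 0 fully home (its top then 5 mm above the bar), 0.005 to 0.014 at the start, 0.018 fully drawn out. It slides straight up and down, resists with about 1.5 N, stays where it is left and meets a stop at 0.
- leaf3 (a joint): How far leaf 3 of the gauge sticks out, in m: 0 fully home (its top then 5 mm above the bar), 0.005 to 0.014 at the start, 0.018 fully drawn out. It slides straight up and down, resists with about 1.5 N, stays where it is left and meets a stop at 0.
- leaf4 (a joint): How far leaf 4 of the gauge sticks out, in m: 0 fully home (its top then 5 mm above the bar), 0.005 to 0.014 at the start, 0.018 fully drawn out. It slides straight up and down, resists with about 1.5 N, stays where it is left and meets a stop at 0.
- leaf5 (a joint): How far leaf 5 of the gauge sticks out, in m: 0 fully home (its top then 5 mm above the bar), 0.005 to 0.014 at the start, 0.018 fully drawn out. It slides straight up and down, resists with about 1.5 N, stays where it is left and meets a stop at 0.
- leaf6 (a joint): How far leaf 6 of the gauge sticks out, in m: 0 fully home (its top then 5 mm above the bar), 0.005 to 0.014 at the start, 0.018 fully drawn out. It slides straight up and down, resists with about 1.5 N, stays where it is left and meets a stop at 0.
- leaf7 (a joint): How far leaf 7 of the gauge (farthest from the knob) sticks out, in m: 0 fully home (its top then 5 mm above the bar), 0.005 to 0.014 at the start, 0.018 fully drawn out. It slides straight up and down, resists with about 1.5 N, stays where it is left and meets a stop at 0.
- marker_pen: Marker pen lying on the board beside the gauge, 14 x 134 x 15 mm, along its own y; origin at the centre of its underside. Leave alone.
- small_jar: Small jar with a black lid, 61 mm across, 64 mm tall, on the board beside the gauge; origin at the centre of its underside. Leave alone.
- screw_lid: Small white screw lid, 42 mm across, 9 mm tall, lying on the board beside the gauge; origin at the centre of its underside. Leave alone.
- red_mould: Small reddish silicone mould, 44 x 57 x 27 mm, on the board beside the gauge; origin at the centre of its underside. Leave alone.

How it is judged:
On the way:
1. the leaf next to the knob is home while the farthest leaf still stands out (value of joint leaf0 below 0.002 m and value of joint leaf7 above 0.004 m), for 0.1 s.
At the end, for the whole second after the job is handed in: All eight leaves are within 2 mm of fully home; the gauge stands upright (within 0.05 rad), at rest, within 20 mm of where it stood (value of joint each of leaf0, leaf1, leaf2, leaf3, leaf4, leaf5, leaf6, leaf7 below 0.002 m and distance of gauge from where it was at the start of the episode below 0.02 m and angle between gauge's own z axis and vertical below 0.05 rad and linear speed of gauge below 0.01 m/s); the robot touches nothing.
It fails at once if leaves are pressed home out of order (a leaf is home while the leaf four places nearer the knob still stands out more than 4 mm) ((value of joint leaf4 below 0.002 m and value of joint leaf0 above 0.004 m) or (value of joint leaf5 below 0.002 m and value of joint leaf1 above 0.004 m) or (value of joint leaf6 below 0.002 m and value of joint leaf2 above 0.004 m) or (value of joint leaf7 below 0.002 m and value of joint leaf3 above 0.004 m)).
It fails at once if a leaf is drawn out (beyond 16.5 mm) (value of joint any of leaf0, leaf1, leaf2, leaf3, leaf4, leaf5, leaf6, leaf7 above 0.0165 m).
It fails at once if the gauge is lifted, tipped (0.2 rad) or shoved 25 mm (height (world z) of gauge above 0.034 m or angle between gauge's own z axis and vertical above 0.2 rad or distance of gauge from where it was at the start of the episode above 0.025 m).
It fails at once if the gauge is pressed with more than 60 N (contact force between the fingers and gauge above 60 N).
It fails at once if one of the small things around is moved by more than 25 mm (distance of any of marker_pen, small_jar, screw_lid, red_mould from where it was at the start of the episode above 0.025 m).
It also fails if it takes over 53 s, if anything falls off the work surface, if the arm or the gripper's body presses on something with over 40 N, if the wrist force passes 120 N, or if a joint passes its speed limit or range.

## Robot

A 6-joint arm with a two-finger parallel gripper is mounted at the origin on a cart in front of the work surface, level with it; the furniture and walls round the work are solid. World frame = base frame: x ahead of the robot, y to its left, z up, the work surface at z = 0. Lengths are in m, angles in rad, forces in N, time in s.
With the tool pointing down it reaches from about 0.35 to 1 m from the base axis. Payload 7.1 kg.
Tool frame: the origin (TCP) lies where the fingers leave the gripper's body, on its centre line; the fingertips stand 73 mm ahead of it and the grasp point (between the pads) lies 54 mm ahead of it; z points along the fingers, y is the line along which they close (so a half turn about z gives the same grasp; the last joint's range is limited). The gripper opens to 85 mm and grips with 20 to 120 N. Pads are 22 mm wide; open, the fingers measure 114 mm over their backs; the gripper's body (76 mm by 85 mm) begins 54 mm behind the grasp point. The pads swing forward as they close: fully open they stand 13 mm farther back than shut.
Start: joints at [-1.352, 0.423, 1.63, -0, 1.089, -0.019], TCP at [0.147, -0.607, 0.304] pointing down, gripper open.
Joint ranges: [-3, 3], [-0.9, 2.11], [0.09, 2.58], [-1.31, 4.45], [0.11, 2.69], [-2.54, 2.54]. Speed limits (rad/s): [2.39, 2.39, 3.01, 3.14, 3.14, 3.14].

## Interface

Orientations are given as a rotation vector (axis times angle).
In Python, from rig import r, telemetry, grab_frame gives the robot as it stands (r), with the cameras as plain functions and the readings (telemetry).
- The arm moves only by the tool shift_gripper, called after "Call:" in YAML: its name, and indented under it one key for each argument. Schema: {"type":"object","properties":{"ticks":{"type":"string"},"only":{"type":"string"},"quiet":{"type":"boolean"},"lines":{"type":"string"}},"required":["ticks"],"additionalProperties":false}. ticks is a string of 1 to 10 rows, parted by a bar, with the numbers parted by spaces; each row has 7 numbers: dx, dy, dz in shares of 0.75 m (1.0 is 0.75 m), then a rotation vector rx, ry, rz in shares of 2 rad (1.0 is 2 rad), then the finger opening in m; each row shifts and turns the commanded pose from where the row before left it, along the tool's axes as they then stand; what a row does not reach is not made up. A row lasts 1/8 s, in which the tool goes at most 0.0625 m and 0.188 rad, less where a joint would pass 70% of its speed; a pose out of reach is approached as far as the arm can. The fingers move at their own pace and stop on an object; the grip force is fixed at half the most. Time passes only in rows, so rows that do not move let the fingers close. The tool returns the time, the measured TCP pose, the force, the opening and the grip force at its end. only (a regular expression) keeps the lines of the reply that match it, lines (a string "A,B") keeps lines A to B, and quiet returns only ok. Input that does not fit is refused with a message, and nothing moves.
- telemetry.get_state(): the state, without advancing time (a new reading comes with each control period).
- grab_frame(name): name is "scene" or "top"; returns a dict with "img" (400x640x3 uint8, red, green, blue), "mtx" (3x3 intrinsics, pixels), "D" ([k1, k2, p1, p2, k3] as OpenCV has them; the pictures are not rectified), "world_from_camera" (4x4, takes a point from camera to world coordinates). Camera axes: x right, y down, z forward; pixel columns grow to the right and rows downward; lengths in m; the calibration is good to about 2 mm. A picture is of the moment at which its call begins. There is no depth.
- r.hand_in(): hands the job in; it is judged then, once.
The state is a dict: "time": time; "qpos": joint angles; "qd": joint speeds; "effort": joint torques, N m; "tool_pos": TCP position; "tool_rot": TCP orientation; "ft_force": force on the tool from outside, world axes, zero at the start; "moment": the same for the moment, N m; "finger_gap": finger opening in m; "grip_force": force on a finger pad.
Only numpy, scipy, OpenCV 4.12 (cv2) and the standard library are available. Lean on these libraries where they do the work, as an engineer would, in place of code of your own. Each camera call takes 0.05 s, during which the arm holds its last target. There are 200 camera calls.

## Working session

There is one attempt and no reset: what is moved stays moved. The work goes in short steps, Python scripts to look and compute and a tool call to move; the robot and the scene stay as the last step left them, time stands still between calls to the robot, and variables do not carry over. Pictures are saved under pics/ and viewed, at most 10 in all, crops included, and the job is handed in when it is done.

```bash
ls; mkdir -p pics; python3 - <<'E'
from rig import r, telemetry, grab_frame
import cv2,pickle
for n in("scene","top"):
    f=grab_frame(n); cv2.imwrite(f"pics/{n}0.png",f["img"][:,:,::-1]); pickle.dump(f,open(n+"0.pkl","wb")); print(f["world_from_camera"].round(3),f["mtx"],f["D"])
print(telemetry.get_state())
E
```

```text
pics
rig.py
[[-0.886 -0.342  0.315  0.254]
 [-0.464  0.67  -0.579  0.548]
 [-0.013 -0.659 -0.752  0.724]
 [ 0.     0.     0.     1.   ]] [[499.50699356   0.         313.31934078]
 [  0.         499.50699356 212.60874943]
 [  0.           0.           1.        ]] [-0.14399753  0.          0.          0.          0.        ]
[[ 0.015 -0.994  0.104  0.424]
 [-0.999 -0.011  0.036  0.027]
 [-0.034 -0.105 -0.994  0.94 ]
 [ 0.     0.     0.     1.   ]] [[420.92155292   0.         318.71899375]
 [  0.         420.92155292 196.51544558]
 [  0.           0.           1.        ]] [-0.02665893  0.          0.          0.          0.        ]
{'time': 0.1, 'qpos': array([-1.35201993e+00,  4.23765492e-01,  1.63058849e+00, -2.37222646e-05,
        1.08862709e+00, -1.90270538e-02]), 'qd': array([-3.35323852e-04, -1.12716060e-03, -2.69743569e-03,  8.91691622e-04,
       -1.83344088e-03,  4.42286435e-06]), 'effort': array([-6.24362565e-04, -5.58424544e+01, -2.82444566e+01, -6.68332359e-05,
        2.97042185e-03,  1.10381089e-05]), 'tool_pos': array([ 0.14715013, -0.6070321 ,  0.30323255]), 'tool_rot': array([-3.11803975e+00, -3.72514784e-01,  2.50185676e-04]), 'ft_force': array([ 0.07490394, -0.28209656,  0.68931913]), 'moment': array([-0.03946755, -0.02087168, -0.00396436]), 'grip_force': 0.0, 'finger_gap': 0.08568642510634226}
```

View pics/scene0.png

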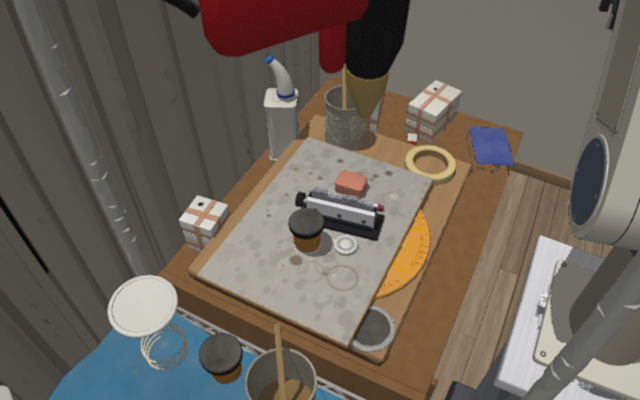

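View pics/top0.png

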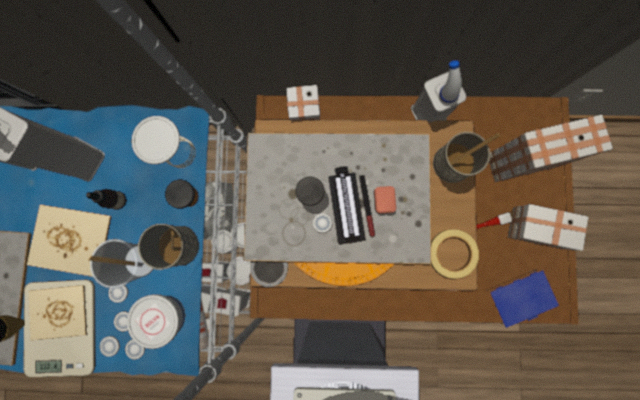

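The scene view shows the gauge at (340,210) with its knob at (301,199). In the top view the foot is centred near (347,208), with the knob at (341,172). The pen is to its right at (367,205), and the jar (311,193) and lid (322,224) are to its left. I'll zoom in on both.

```bash
python3 - <<'E'
import cv2,numpy as np
a=cv2.imread("pics/top0.png")[155:255,290:410]; b=cv2.imread("pics/scene0.png")[165:265,280:400]
i=np.hstack([cv2.resize(x,None,fx=3.3,fy=5.0 if 0 else 3.3,interpolation=cv2.INTER_CUBIC) for x in(a,b)])
cv2.imwrite("pics/z1.png",i); print(i.shape)
E
```

```text
(330, 792, 3)
```

View pics/z1.png

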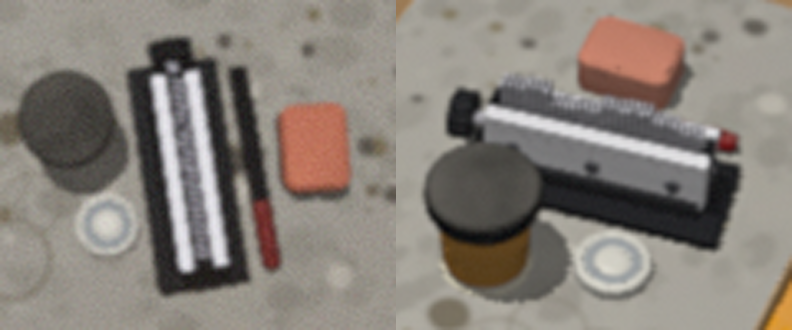

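The crop shows the foot corners at about (130,72), (213,60), (248,280) and (163,293). The bar top is the pair of white strips, with the knob at the top. The leaves stick out less toward the far end. Next I measure the bar top from its white mask and check it against the foot.

```bash
cat > h.py <<'E'
import cv2,numpy as np,pickle
def ray(f,p,z):
    u=cv2.undistortPoints(np.array(p,float).reshape(-1,1,2),f["mtx"],np.array(f["D"])).reshape(-1,2)
    T=f["world_from_camera"]; d=np.c_[u,np.ones(len(u))]@T[:3,:3].T; o=T[:3,3]
    return o+d*((z-o[2])/d[:,2])[:,None]
def proj(f,P):
    T=np.linalg.inv(f["world_from_camera"])
    return cv2.projectPoints(np.array(P,float).reshape(-1,3),cv2.Rodrigues(T[:3,:3])[0],T[:3,3],f["mtx"],np.array(f["D"]))[0].reshape(-1,2)
E
python3 - <<'E'
from h import *
f=pickle.load(open("top0.pkl","rb"));im=f["img"]; hsv=cv2.cvtColor(im,cv2.COLOR_RGB2HSV)
roi=np.zeros(im.shape[:2],np.uint8); roi[165:250,328:366]=1
w=((hsv[...,2]>185)&(roi>0)).astype(np.uint8)
ys,xs=np.nonzero(w); rr=cv2.minAreaRect(np.c_[xs,ys].astype(np.float32)); c=cv2.boxPoints(rr)
print(len(xs),c.round(1)); P=ray(f,c,0.0735); print("bar",P.round(4),P.mean(0).round(4))
print([np.linalg.norm(P[i]-P[(i+1)%4]).round(4) for i in range(4)])
S=np.array([(130,72),(213,60),(248,280),(163,293)])/3.3+[290,155]-0.35
Q=ray(f,S,0.0335); print("foot",Q.round(4),Q.mean(0).round(4),[np.linalg.norm(Q[i]-Q[(i+1)%4]).round(4) for i in range(4)])
for X in(P,Q):
    e=[X[(i+1)%4]-X[i] for i in range(4)]; l=max(e,key=np.linalg.norm); 
    if l[0]<0:l=-l
    print("dir deg",np.degrees(np.arctan2(l[1],l[0])))
k=np.array([[172,50]])/3.3+[290,155]-.35; print("knob",ray(f,k,.0535+.01))
print(cv2.Rodrigues(np.array([-3.11803975e+00, -3.72514784e-01,  2.50185676e-04]))[0].round(3))
E
```

```bash
python3 - <<'E'
from h import *
f=pickle.load(open("top0.pkl","rb"));im=f["img"]; hsv=cv2.cvtColor(im,cv2.COLOR_RGB2HSV)
S=np.array([(130,72),(213,60),(248,280),(163,293)])/3.3+[290,155]-0.35
roi=np.zeros(im.shape[:2],np.uint8); cv2.fillConvexPoly(roi,S.round().astype(np.int32),1)
for t in(150,185):
    w=((hsv[...,2]>t)&(roi>0)).astype(np.uint8)
    ys,xs=np.nonzero(w); c=cv2.boxPoints(cv2.minAreaRect(np.c_[xs,ys].astype(np.float32)))
    P=ray(f,c,0.0735); e=[P[(i+1)%4]-P[i] for i in range(4)]; l=max(e,key=np.linalg.norm); l=l*np.sign(l[0])
    print(P.mean(0).round(4),[np.linalg.norm(x).round(4) for x in e],np.degrees(np.arctan2(l[1],l[0])))
# scene check: project the model's key points with c=(.495,-.001), 9.2deg
g=pickle.load(open("scene0.pkl","rb")); a=np.radians(9.2); u=np.array([np.cos(a),np.sin(a),0]); v=np.array([np.sin(a),-np.cos(a),0]) # v = gauge +x
o=np.array([.495,-.001,.0235]); W=lambda x,y,z:o+x*v+y*u+[0,0,z]
im=g["img"][:,:,::-1].copy()[165:265,280:400]; im=cv2.resize(im,None,fx=6,fy=6,interpolation=cv2.INTER_CUBIC)
t=f["img"][:,:,::-1].copy()[155:255,290:410]; t=cv2.resize(t,None,fx=6,fy=6,interpolation=cv2.INTER_CUBIC)
for pts,col in(([(-.03,.075,.01),(.03,.075,.01),(.03,-.075,.01),(-.03,-.075,.01)],(0,255,0)),([(-.015,.062,.05),(.015,.062,.05),(.015,-.062,.05),(-.015,-.062,.05)],(0,0,255)),([(0,.049,.055),(0,-.049,.055)],(255,0,0)),([(0,.049,.069),(0,-.049,.069)],(255,255,0))):
    for I,F,off in((im,g,(280,165)),(t,f,(290,155))):
        for q in ((proj(F,[W(*p) for p in pts])-off+.5)*6): cv2.circle(I,tuple(q.astype(int)),4,col,-1)
cv2.imwrite("pics/z2.png",cv2.resize(np.hstack([t[:, 100:480],im[:,100:520]]),None,fx=1,fy=1)[:600])
E
```

```text
[0.4975 0.     0.0735] [np.float64(0.0302), np.float64(0.127), np.float64(0.0298), np.float64(0.127)] 9.139975352067728
[4.955e-01 1.000e-04 7.350e-02] [np.float64(0.0287), np.float64(0.1216), np.float64(0.0283), np.float64(0.1217)] 9.26806743414926
```

View pics/z2.png

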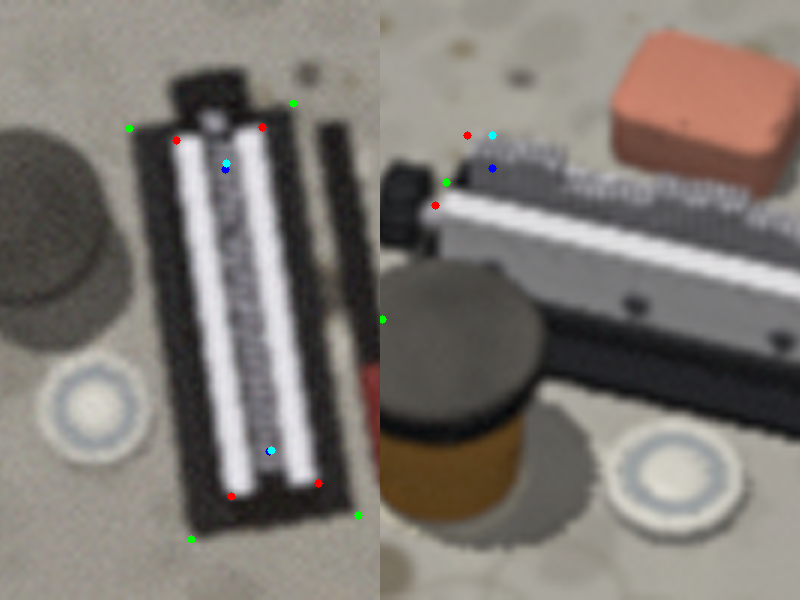

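The model fits: gauge centre is about (0.496, 0.000), with the row at a yaw of 9.2° and the knob at the far (+x) end. I'll turn the tool so the pad width lies along the row, close the fingers and travel.

The manual's scale: shifts go in shares of 0.75 m and turns go in shares of 2 rad. Converting my numbers, -0.036 m is -0.048, 0.032 m is 0.0427, 0.077 rad is 0.0385.

Call:
shift_gripper:
  ticks: "0 0 0 0 0 0.0385 0 | 0.0427 -0.048 0 0 0 0 0 | 0.0427 -0.048 0 0 0 0 0 | 0.0427 -0.048 0 0 0 0 0 | 0.0427 -0.048 0 0 0 0 0 | 0.0427 -0.048 0 0 0 0 0 | 0.0427 -0.048 0 0 0 0 0 | 0.0427 -0.048 0 0 0 0 0 | 0.0427 -0.048 0 0 0 0 0 | 0.0427 -0.048 0 0 0 0 0"

```text
time: 1.35
tool_pos: [0.3802, -0.24, 0.3038]
tool_rot: [-3.131, -0.252, 0.0]
ft_force: [0.8, -0.3, -0.1]
finger_gap: 0.0002
grip_force: 0.0
```

Call:
shift_gripper:
  ticks: "0.0427 -0.048 0 0 0 0 0 | 0.0427 -0.048 0 0 0 0 0 | 0.0427 -0.048 0 0 0 0 0 | 0.0427 -0.048 0 0 0 0 0 | 0.0427 -0.048 0.0267 0 0 0 0 | 0.0053 -0.004 0.0533 0 0 0 0 | 0 0 0.04 0 0 0 0 | 0 0 0 0 0 0 0 | 0 0 0 0 0 0 0"

```text
time: 2.48
tool_pos: [0.5127, -0.0347, 0.2147]
tool_rot: [3.131, 0.252, 0.001]
ft_force: [-0.1, -0.4, 0.5]
finger_gap: -0.0003
grip_force: 0.0
```

```bash
cat > st.py <<'E'
from h import *
from rig import r, telemetry, grab_frame
s=telemetry.get_state(); R=cv2.Rodrigues(s["tool_rot"])[0]
a=np.radians(9.2); d=s["tool_pos"][:2]+0.073*R[:2,2]-[.496,0]
print("t",s["time"],"pos",s["tool_pos"].round(4),"tip z",(s["tool_pos"]+.073*R[:,2])[2].round(4),"xaxis",np.degrees(np.arctan2(R[1,0],R[0,0])).round(2),"z",R[:,2].round(4),"along",(d@[np.cos(a),np.sin(a)]).round(4),"left",(d@[-np.sin(a),np.cos(a)]).round(4),"F",s["ft_force"].round(1),"gap",round(s["finger_gap"],4))
E
python3 st.py
```

```text
t 2.475 pos [ 0.5127 -0.0347  0.2147] tip z 0.1417 xaxis 9.2 z [ 8.e-04 -1.e-04 -1.e+00] along 0.011 left -0.037 F [-0.1 -0.4  0.5] gap -0.0003
```

To row units: 0.02 m is 0.0267, -0.0185 m is -0.0247.

Call:
shift_gripper:
  ticks: "0.0207 -0.0247 0 0 0 0 0 | 0.0207 -0.0247 0 0 0 0 0 | 0 0 0.0267 0 0 0 0 | 0 0 0.0213 0 0 0 0 | 0 0 0 0 0 0 0 | 0 0 0 0 0 0 0"

```text
time: 3.22
tool_pos: [0.5372, 0.0066, 0.1785]
tool_rot: [3.131, 0.251, 0.001]
ft_force: [0.7, -0.2, 0.5]
finger_gap: 0.0003
grip_force: 0.0
```

```bash
python3 st.py; python3 - <<'E'
from h import *
from rig import r, telemetry, grab_frame
o=[]
for n,(x,y) in(("top",(290,150)),("scene",(280,150))):
    f=grab_frame(n); c=f["img"][y:y+110,x:x+130,::-1]; o.append(cv2.resize(c,None,fx=3,fy=3,interpolation=cv2.INTER_CUBIC))
cv2.imwrite("pics/a1.png",np.hstack(o))
E
```

```text
t 3.225 pos [0.5372 0.0066 0.1785] tip z 0.1055 xaxis 9.18 z [ 6.e-04  0.e+00 -1.e+00] along 0.0417 left -0.0001 F [ 0.7 -0.2  0.5] gap 0.0003
```

View pics/a1.png

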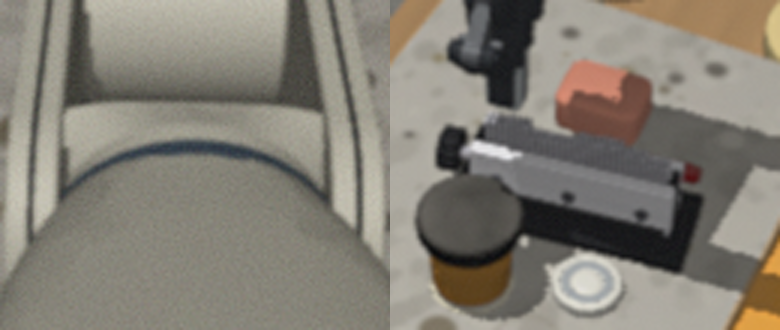

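The scene crop shows the closed tips at about (505,100), above the knob-end leaves at (500,125). I'll press slowly and watch the force.

To row units: 0.01 m is 0.0133, 0.007 m is 0.0093.

Call:
shift_gripper:
  ticks: "0 0 0.0133 0 0 0 0 | 0 0 0.0093 0 0 0 0 | 0 0 0.0053 0 0 0 0 | 0 0 0.004 0 0 0 0 | 0 0 0 0 0 0 0"

```text
time: 3.95
tool_pos: [0.5368, 0.007, 0.1536]
tool_rot: [-3.131, -0.252, 0.001]
ft_force: [0.7, 0.2, 0.2]
finger_gap: 0.0001
grip_force: 0.0
```

Call:
shift_gripper:
  ticks: "0 0 0.0013 0 0 0 0 | 0 0 0.0013 0 0 0 0 | 0 0 0 0 0 0 0"

```text
time: 4.32
tool_pos: [0.5368, 0.0069, 0.1519]
tool_rot: [-3.131, -0.252, 0.0]
ft_force: [-1.3, 0.5, 1.6]
finger_gap: 0.0001
grip_force: 1.0
```

Call:
shift_gripper:
  ticks: "0 0 0.0013 0 0 0 0 | 0 0 0 0 0 0 0 | 0 0 0 0 0 0 0"

```text
time: 4.7
tool_pos: [0.5369, 0.007, 0.1509]
tool_rot: [-3.131, -0.252, 0.0]
ft_force: [-1.4, 0.2, 3.4]
finger_gap: -0.0
grip_force: 1.5
```

```bash
python3 st.py
```

```text
t 4.7 pos [0.5369 0.007  0.1509] tip z 0.0779 xaxis 9.21 z [-1.e-04  1.e-04 -1.e+00] along 0.0414 left 0.0003 F [-1.4  0.2  3.4] gap -0.0
```

To row units: 0.001 m is 0.0013.

Call:
shift_gripper:
  ticks: "0 0 0.0013 0 0 0 0 | 0 0 0 0 0 0 0"

```text
time: 4.95
tool_pos: [0.5369, 0.007, 0.1504]
tool_rot: [-3.131, -0.252, 0.0]
ft_force: [-3.1, 1.5, 8.8]
finger_gap: -0.0
grip_force: 4.5
```

Call:
shift_gripper:
  ticks: "0 0 0.0013 0 0 0 0 | 0 0 0 0 0 0 0"

```text
time: 5.2
tool_pos: [0.537, 0.0069, 0.1499]
tool_rot: [-3.131, -0.252, -0.0]
ft_force: [-4.1, 0.7, 15.4]
finger_gap: -0.0001
grip_force: 7.3
```

Call:
shift_gripper:
  ticks: "0 0 0.0013 0 0 0 0 | 0 0 0 0 0 0 0"

```text
time: 5.45
tool_pos: [0.537, 0.0069, 0.1493]
tool_rot: [-3.131, -0.252, -0.0]
ft_force: [-5.8, -0.0, 20.8]
finger_gap: -0.0004
grip_force: 10.0
```

```bash
python3 st.py; python3 - <<'E'
from h import *
from rig import r, telemetry, grab_frame
f=grab_frame("scene"); c=f["img"][165:235,290:390,::-1]; cv2.imwrite("pics/a2.png",cv2.resize(c,None,fx=8,fy=8,interpolation=cv2.INTER_CUBIC))
E
```

```text
t 5.45 pos [0.537  0.0069 0.1493] tip z 0.0763 xaxis 9.21 z [ 2.e-04  0.e+00 -1.e+00] along 0.0416 left 0.0003 F [-5.8 -0.  20.8] gap -0.0004
```

View pics/a2.png

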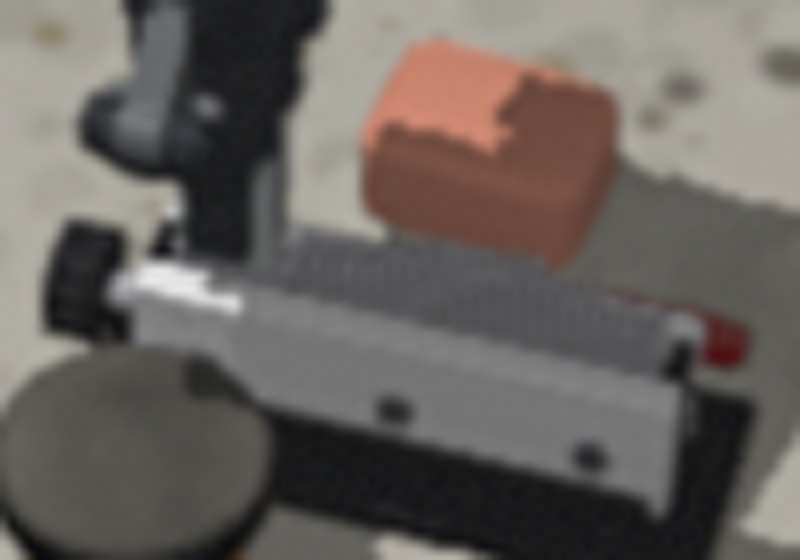

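Force rises about 10 N/mm past the stop, so leaves 0 and 1 are home at about 21 N, and the rest still stand out. I'll repeat for each following pair: lift 22 mm, move 28 mm on, press 22 mm.

To row units: -0.014 m is -0.0187, -0.008 m is -0.0107.

Call:
shift_gripper:
  ticks: "0 0 -0.0107 0 0 0 0 | 0 0 -0.0187 0 0 0 0 | -0.0187 0 0 0 0 0 0 | -0.0187 0 0 0 0 0 0 | 0 0 0 0 0 0 0 | 0 0 0 0 0 0 0"

```text
time: 6.25
tool_pos: [0.5093, 0.0024, 0.1698]
tool_rot: [-3.131, -0.252, -0.0]
ft_force: [-0.1, -0.3, -0.7]
finger_gap: 0.0002
grip_force: 0.0
```

```bash
python3 st.py
```

```text
t 6.25 pos [0.5093 0.0024 0.1698] tip z 0.0968 xaxis 9.21 z [ 1.e-04  0.e+00 -1.e+00] along 0.0135 left 0.0002 F [-0.1 -0.3 -0.7] gap 0.0002
```

To row units: 0.006 m is 0.008, 0.004 m is 0.0053.

Call:
shift_gripper:
  ticks: "0 0 0.008 0 0 0 0 | 0 0 0.008 0 0 0 0 | 0 0 0.0053 0 0 0 0 | 0 0 0.004 0 0 0 0 | 0 0 0.0013 0 0 0 0 | 0 0 0.0013 0 0 0 0 | 0 0 0 0 0 0 0 | 0 0 0 0 0 0 0"

```text
time: 7.25
tool_pos: [0.5094, 0.0025, 0.1499]
tool_rot: [3.131, 0.252, 0.001]
ft_force: [-3.3, 0.5, 13.4]
finger_gap: -0.0002
grip_force: 7.2
```

```bash
python3 st.py
```

```text
t 7.25 pos [0.5094 0.0025 0.1499] tip z 0.0769 xaxis 9.22 z [ 5.e-04 -0.e+00 -1.e+00] along 0.0137 left 0.0003 F [-3.3  0.5 13.4] gap -0.0002
```

Same behaviour. I'll add 1 mm, then do the next pair.

To row units: 0.001 m is 0.0013.

Call:
shift_gripper:
  ticks: "0 0 0.0013 0 0 0 0 | 0 0 0 0 0 0 0"

```text
time: 7.5
tool_pos: [0.5095, 0.0025, 0.1493]
tool_rot: [3.131, 0.252, 0.001]
ft_force: [-5.5, 0.9, 20.2]
finger_gap: 0.0
grip_force: 10.3
```

Call:
shift_gripper:
  ticks: "0 0 -0.0107 0 0 0 0 | 0 0 -0.0187 0 0 0 0 | -0.0187 0 0 0 0 0 0 | -0.0187 0 0 0 0 0 0 | 0 0 0 0 0 0 0 | 0 0 0 0 0 0 0"

```text
time: 8.25
tool_pos: [0.4816, -0.0021, 0.1698]
tool_rot: [-3.131, -0.252, -0.0]
ft_force: [0.2, -0.3, 0.8]
finger_gap: -0.0
grip_force: 0.0
```

```bash
python3 st.py
```

```text
t 8.25 pos [ 0.4816 -0.0021  0.1698] tip z 0.0968 xaxis 9.2 z [ 0.  0. -1.] along -0.0145 left 0.0002 F [ 0.2 -0.3  0.8] gap -0.0
```

Call:
shift_gripper:
  ticks: "0 0 0.008 0 0 0 0 | 0 0 0.008 0 0 0 0 | 0 0 0.0053 0 0 0 0 | 0 0 0.004 0 0 0 0 | 0 0 0.0013 0 0 0 0 | 0 0 0.0013 0 0 0 0 | 0 0 0.0013 0 0 0 0 | 0 0 0 0 0 0 0"

```text
time: 9.25
tool_pos: [0.482, -0.002, 0.1492]
tool_rot: [3.131, 0.252, 0.001]
ft_force: [-3.1, 0.1, 21.2]
finger_gap: -0.0003
grip_force: 10.9
```

```bash
python3 st.py
```

```text
t 9.25 pos [ 0.482  -0.002   0.1492] tip z 0.0762 xaxis 9.22 z [ 8.e-04 -0.e+00 -1.e+00] along -0.0141 left 0.0002 F [-3.1  0.1 21.2] gap -0.0003
```

Now the last pair, then a return pass over the in-between positions (5/6, 3/4 and 1/2). Everything is already home there, so order is not at risk.

To row units: -0.014 m is -0.0187, -0.008 m is -0.0107.

Call:
shift_gripper:
  ticks: "0 0 -0.0107 0 0 0 0 | 0 0 -0.0187 0 0 0 0 | -0.0187 0 0 0 0 0 0 | -0.0187 0 0 0 0 0 0 | 0 0 0 0 0 0 0 | 0 0 0 0 0 0 0"

```text
time: 10.0
tool_pos: [0.454, -0.0066, 0.1698]
tool_rot: [-3.131, -0.252, -0.0]
ft_force: [-0.3, 0.4, -0.1]
finger_gap: -0.0001
grip_force: 0.0
```

Call:
shift_gripper:
  ticks: "0 0 0.008 0 0 0 0 | 0 0 0.008 0 0 0 0 | 0 0 0.0053 0 0 0 0 | 0 0 0.004 0 0 0 0 | 0 0 0.0013 0 0 0 0 | 0 0 0.0013 0 0 0 0 | 0 0 0.0013 0 0 0 0 | 0 0 0 0 0 0 0"

```text
time: 11.0
tool_pos: [0.4543, -0.0065, 0.1491]
tool_rot: [3.131, 0.252, 0.001]
ft_force: [-3.8, 0.2, 22.9]
finger_gap: 0.0001
grip_force: 11.1
```

```bash
python3 st.py
```

```text
t 11.0 pos [ 0.4543 -0.0065  0.1491] tip z 0.0761 xaxis 9.22 z [ 8.e-04 -0.e+00 -1.e+00] along -0.0421 left 0.0002 F [-3.8  0.2 22.9] gap 0.0001
```

Call:
shift_gripper:
  ticks: "0 0 -0.0267 0 0 0 0 | 0 0 -0.0667 0 0 0 0 | 0 0.0667 -0.0533 0 0 0 0 | 0 0.08 0 0 0 0 0 | 0 0.08 0 0 0 0 0 | 0 0.08 0 0 0 0 0 | 0 0.08 0 0 0 0 0 | 0 0 0 0 0 0 0 | 0 0 0 0 0 0 0"

```text
time: 12.12
tool_pos: [0.4995, -0.2913, 0.2562]
tool_rot: [-3.13, -0.251, 0.002]
ft_force: [-0.7, -0.0, -0.3]
finger_gap: -0.0002
grip_force: 0.0
```

```bash
python3 st.py; python3 - <<'E'
from h import *
from rig import r, telemetry, grab_frame
o=[]
for n,(x,y) in(("top",(290,155)),("scene",(285,160))):
    f=grab_frame(n); pickle.dump(f,open(n+"1.pkl","wb")); c=f["img"][y:y+90,x:x+110,::-1]; o.append(cv2.resize(c,(400,327),interpolation=cv2.INTER_CUBIC))
cv2.imwrite("pics/a3.png",np.hstack(o))
E
```

```text
t 12.125 pos [ 0.4995 -0.2913  0.2562] tip z 0.1832 xaxis 9.16 z [-0.0017  0.0012 -1.    ] along -0.0432 left -0.288 F [-0.7 -0.  -0.3] gap -0.0002
```

View pics/a3.png

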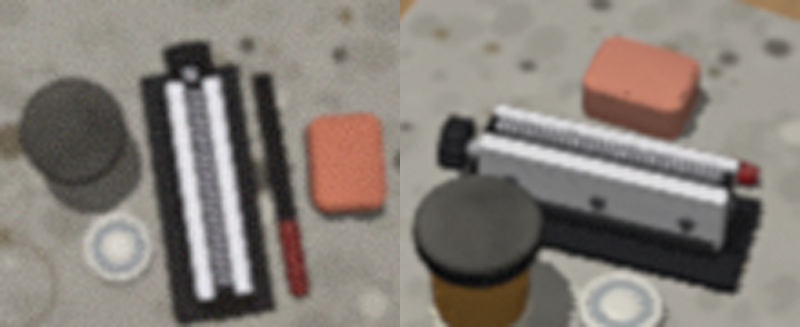

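The row now stands level along its whole length (scene crop from (495,115) to (730,170)), with the far bar strip visible behind it. The gauge and the small things haven't moved and the arm is clear, so I'm skipping the return pass and handing in.

```bash
python3 -c "
from rig import r, telemetry, grab_frame
print(r.hand_in())"
```

```text
the job is handed in; nothing more can be done
None
```

I pressed all eight leaves down in order from the knob end with 20–23 N; the last pictures show the row level and the gauge and small things unmoved, and the job is handed in at about 12 s, though the hand-in returned no verdict.

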